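# Charge the mixing jar and hold its keyed lid home

## Task

Tip all five steel balls from the pouring cup into the mixing jar and stand the empty cup upright on the bench again. Then put the knurled lid on the jar, turn it until its hidden keyways drop over the pins, push it fully home against the spring, and finish while still holding it pushed home. Leave the dish, the amber jar and the readout box where they are.

Things in the scene. Friction and masses are not known exactly. Their poses are not given: they have to be found in the camera images.
- jar: open aluminium mixing jar fixed on a black plate 130 mm square, 12 mm thick, on the bench; origin under the plate's centre, z up. Body 94 mm across up to a flat shoulder 74 mm above the origin; from there a neck 71 mm across (bore 64 mm) up to the rim at 97 mm; inner floor at 18 mm
- jar_mouth (a point): centre of the jar's open rim, 97 mm above the jar's origin
- jar_pins (a point): point on the jar's axis level with the tops of three equal pins, 87 mm above its origin. The pins, 120 degrees apart, stick out of the neck to 42 mm from the axis; each is 6 mm wide, 6 mm high. Their bearing changes from time to time and is not tied to the jar's axes
- jar_ring (a point): point on the jar's axis level with the top, at rest, of a sprung ring round the foot of the neck, 79 mm above the origin. The ring starts to yield at 4 N and takes about 9 N when pressed 5 mm down, level with the shoulder
- lid: round metal lid, about 250 g, skirt down on the bench; origin at the centre of the skirt's lower edge, z up. Skirt with closed top 93 mm across, 31 mm high. Inside, a bore 75 mm across, 26 mm deep, with three equal keyways 120 degrees apart, 11.5 mm wide, cut its full depth, unseen from outside; their bearing relative to the lid's axes is not known
- lid_collar (a point): point on the lid's axis 53 mm above its origin, within the dark knurled collar to grip (50 mm across, 31 to 65 mm above the lid's origin). On the jar the lid first rests on the pins; turned either way by up to 120 degrees its keyways meet them (within about 4 degrees) and it can drop 8 mm to the sprung ring, then be pushed 5 mm to the shoulder: home
- cup: grey plastic pouring cup, about 120 g, open on top, 103 mm long (x = -55 to 48 mm), 54 mm wide over flat parallel side walls (3 mm thick), 45 mm high; origin on its underside, z up. Flat inner floor from x = 0 to 45 mm; from x = 0 a ramp rises at 35 degrees to the lip at the -x end. Its five balls roll out over the lip once that end is tipped down by clearly more than 35 degrees
- cup_lip (a point): middle of the cup's pouring lip, 55 mm along the cup's -x and 41.5 mm above its origin
- dish: bystander: closed clear culture dish 92 mm across, 16 mm high, origin under its centre
- bottle: bystander: amber jar 52 mm across, 100 mm high, origin under its centre
- readout: bystander: blue readout box 50 x 90 x 40 mm, origin under its centre
- ball0_center (a point): centre of a steel mixing ball, 14 mm across, 11 g, one of five alike
- ball1_center (a point): centre of a steel mixing ball, 14 mm across, 11 g, one of five alike
- ball2_center (a point): centre of a steel mixing ball, 14 mm across, 11 g, one of five alike
- ball3_center (a point): centre of a steel mixing ball, 14 mm across, 11 g, one of five alike
- ball4_center (a point): centre of a steel mixing ball, 14 mm across, 11 g, one of five alike

How it is judged:
On the way:
1. all five balls are in the jar (z of ball0_center in the frame of jar between 0.015 and 0.06 m and horizontal distance between each of ball0_center, ball1_center, ball2_center, ball3_center, ball4_center and jar below 0.034 m and z of ball1_center in the frame of jar between 0.015 and 0.06 m and z of ball2_center in the frame of jar between 0.015 and 0.06 m and z of ball3_center in the frame of jar between 0.015 and 0.06 m and z of ball4_center in the frame of jar between 0.015 and 0.06 m), for 0.2 s.
At the end, for the whole second after the job is handed in: All five balls in the jar; lid level (0.06 rad), centred within 4 mm, within 2 mm of fully home on the shoulder, at rest, the fingers still on it against the spring; the cup upright on the bench (tilt under 0.1 rad), let go, at rest, not touching the lid (all of step 1 and z of lid in the frame of jar between 0.07 and 0.076 m and horizontal distance between lid and jar below 0.004 m and angle between lid's own z axis and vertical below 0.06 rad and linear speed of each of lid, cup below 0.02 m/s and contact force between lid and the fingers above 1 N and contact force between cup and lid below 0.1 N and angle between cup's own z axis and vertical below 0.1 rad and height (world z) of cup between -0.005 and 0.006 m and contact force between cup and the arm below 0.1 N); the arm keeps its last pose, push and grip.
It fails at once if the dish is moved by more than 30 mm or tipped (distance of dish from where it was at the start of the episode above 0.03 m or angle between dish's own z axis and vertical above 0.3 rad).
It fails at once if the amber jar is moved by more than 30 mm or tipped (distance of bottle from where it was at the start of the episode above 0.03 m or angle between bottle's own z axis and vertical above 0.3 rad).
It fails at once if the readout box is moved by more than 30 mm or tipped (distance of readout from where it was at the start of the episode above 0.03 m or angle between readout's own z axis and vertical above 0.3 rad).
It also fails if it takes over 72 s, if anything falls off the work surface, if the arm or the gripper's body presses on something with over 40 N, if the wrist force passes 120 N, or if a joint passes its speed limit or range.

## Robot

A 6-joint arm with a two-finger parallel gripper is mounted at the origin on the work surface. World frame = base frame: x ahead of the robot, y to its left, z up, the work surface at z = 0. Lengths are in m, angles in rad, forces in N, time in s.
With the tool pointing down it reaches from about 0.375 to 0.975 m from the base axis. Payload 3.8 kg.
Tool frame: the origin (TCP) lies midway between the tips of the shut fingers; the grasp point (between the pads) lies 19 mm behind it; z points along the fingers, y is the line along which they close (so a half turn about z gives the same grasp; the last joint's range is limited). The gripper opens to 85 mm and grips with 20 to 120 N. Pads are 22 mm wide; open, the fingers measure 114 mm over their backs; the gripper's body (76 mm by 85 mm) begins 54 mm behind the grasp point. The pads swing forward as they close: fully open they stand 13 mm farther back than shut.
Start: joints at [-1.301, 0.264, 1.604, -0, 1.274, -0.037], TCP at [0.204, -0.643, 0.197] pointing down, gripper open.
Joint ranges: [-2.63, 2.63], [-0.94, 2.18], [0.31, 2.57], [-1.31, 4.45], [0, 2.66], [-2.55, 2.55]. Speed limits (rad/s): [2.57, 2.57, 3.14, 3.14, 3.14, 3.14].

## Interface

Orientations are given as a rotation vector (axis times angle).
In Python, from workcell import sensors, viewer, job gives the robot as it stands.
- The arm moves only by the shell command python3 -m inch 'ROWS' [FORCE]. ROWS is JSON, one flat list of numbers, 7 for each row, row after row: the shift along the tool's x, y, z in mm, then the turn, a rotation vector about the tool's x, y, z in degrees, then the finger opening in mm, from 0 to 85.4. A call has exactly 8 rows; each row shifts and turns the commanded pose from where the row before left it, along the tool's axes as they then stand; what a row does not reach is not made up. A row lasts 1/10 s, in which the tool goes at most 50 mm and 8.59 degrees, less where a joint would pass 70% of its speed; a pose out of reach is approached as far as the arm can. A call is refused whole if a number of a shift passes 50 or a number of a turn 8.59, either way. A call with a gripper value outside its range is refused whole. The fingers move at their own pace and stop on an object; FORCE is the grip in N (left out, the last holds). Time passes only in rows, so rows that do not move let the fingers close, or fill a call up. It gives the time, the measured TCP pose, the force, the opening and the grip force at its end, in the units of the state.
- sensors.read_state(): the state, without advancing time (a new reading comes with each control period).
- viewer.read_camera(name): name is "scene" or "top" or "wrist"; returns the picture (420x560x3 uint8, red, green, blue); there is no depth.
- viewer.camera_params(name): a dict with "K" (3x3 intrinsics, pixels), "world_to_cam" (4x4, takes a point from world to camera coordinates). Camera axes: x right, y down, z forward; pixel columns grow to the right and rows downward; lengths in m; the calibration is good to about 2 mm. The wrist camera is an equidistant fisheye: a pixel r from the principal point sees the ray r / f radians off the axis. A picture is of the moment at which its call begins: read the wrist's pose just before it. camera_params takes no time and is no camera call; for the wrist camera it gives the pose at the moment of the call.
- job.finish_job(): hands the job in; it is judged then, once.
The state is a dict: "time": time; "q": joint angles; "joint_vel": joint speeds; "joint_torque": joint torques, N m; "tool_pos": TCP position; "tcp_rot": TCP orientation; "wrist_force": force on the tool from outside, world axes, zero at the start; "torque": the same for the moment, N m; "width": opening from 0.0 (shut) to 1.0 (fully open); "grip_force": force on a finger pad.
Only numpy, scipy, OpenCV 4.12 (cv2) and the standard library are available. Lean on these libraries where they do the work, as an engineer would, in place of code of your own. Each camera call takes 0.05 s, during which the arm holds its last target. There are 200 camera calls.

## Working session

There is one attempt and no reset: what is moved stays moved. The work goes in short steps, Python scripts to look and compute and a shell command to move; the robot and the scene stay as the last step left them, time stands still between calls to the robot, and variables do not carry over. Pictures are saved under pics/ and viewed, at most 10 in all, crops included, and the job is handed in when it is done.

```bash
mkdir -p pics; ls; python3 - <<'E'
from workcell import sensors, viewer
import cv2,numpy as np
ims=[]
for n in("scene","top"):
    im=viewer.read_camera(n); cv2.imwrite(f"pics/{n}0.png",im[:,:,::-1])
    p=viewer.camera_params(n); print(n,np.round(p["K"],2).tolist(),np.round(p["world_to_cam"],4).tolist())
print(sensors.read_state())
E
```

```text
pics
scene [[493.44, 0.0, 282.17], [0.0, 493.44, 210.38], [0.0, 0.0, 1.0]] [[-0.1719, 0.985, -0.0164, -0.0051], [0.6995, 0.1103, -0.7061, -0.372], [-0.6937, -0.1328, -0.7079, 1.6055], [0.0, 0.0, 0.0, 1.0]]
top [[506.24, 0.0, 280.44], [0.0, 506.24, 213.75], [0.0, 0.0, 1.0]] [[-0.0037, -1.0, -0.001, 0.1152], [-0.9858, 0.0038, -0.1678, 0.6312], [0.1678, 0.0004, -0.9858, 1.0694], [0.0, 0.0, 0.0, 1.0]]
{'time': 0.1, 'q': array([-1.30091419e+00,  2.64732681e-01,  1.60526248e+00, -2.93860898e-06,
        1.27369637e+00, -3.68925537e-02]), 'joint_vel': array([ 0.00028932, -0.00130406, -0.00349334, -0.00052756, -0.00036878,
        0.00051867]), 'joint_torque': array([-1.12572048e-03, -5.16712260e+01, -3.68590486e+01, -2.08666634e-04,
        6.34718963e-03, -7.57206112e-05]), 'tool_pos': array([ 0.20364407, -0.64276907,  0.1962361 ]), 'tcp_rot': array([-3.10264778e+00, -4.79676066e-01,  3.87330063e-04]), 'wrist_force': array([-0.41755801,  0.68167615, -1.04695859]), 'torque': array([ 0.03308244, -0.05951423,  0.00152106]), 'grip_force': 0.0, 'width': 0.9994608636992941}
```

View pics/scene0.png

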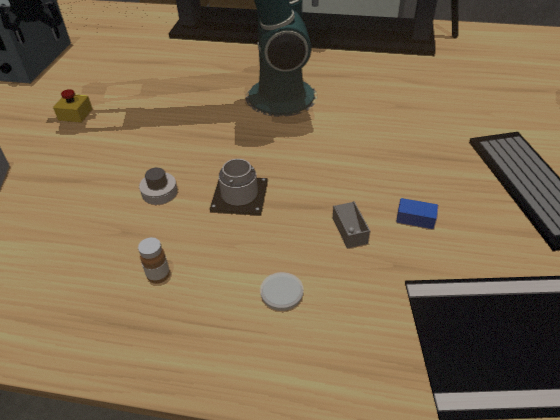

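View pics/top0.png

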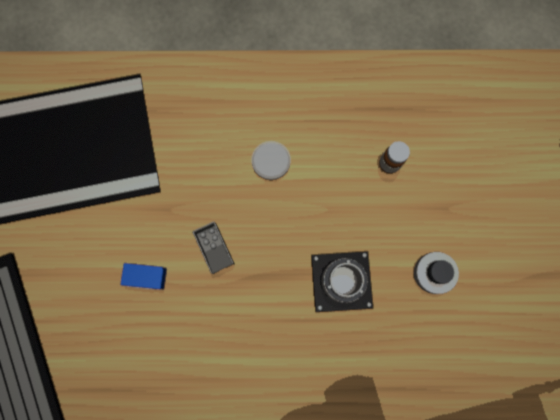

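The scene view shows the jar at (238,180), lid (157,185), cup (350,224), readout (417,214), bottle (153,260) and dish (282,290). In the top view the jar is at (342,280), the lid at (438,273) and the cup at (214,248), with its balls at the upper-left (+x) end. The lip is therefore towards (224,268).

```bash
cat > h.py <<'E'
import cv2,numpy as np
from workcell import sensors, viewer
from scipy.spatial.transform import Rotation as R
def cam(n):
    p=viewer.camera_params(n); return np.array(p["K"]),np.array(p["world_to_cam"])
def ray(n,uv,c=None):
    K,T=c or cam(n); x=(uv[0]-K[0,2])/K[0,0]; y=(uv[1]-K[1,2])/K[1,1]
    if n=="wrist":
        r=np.hypot(x,y); s=np.sin(r)/max(r,1e-9); d=np.array([x*s,y*s,np.cos(r)])
    else: d=np.array([x,y,1.])
    d=T[:3,:3].T@d; return -T[:3,:3].T@T[:3,3], d/np.linalg.norm(d)
def plane(n,uv,z,c=None):
    o,d=ray(n,uv,c); return o+d*(z-o[2])/d[2]
def tri(rays):
    A=np.zeros((3,3));b=np.zeros(3)
    for o,d in rays:
        P=np.eye(3)-np.outer(d,d);A+=P;b+=P@o
    x=np.linalg.solve(A,b); return x,[np.linalg.norm(np.cross(x-o,d)) for o,d in rays]
E
python3 - <<'E'
from h import *
t=cv2.imread("pics/top0.png");s=cv2.imread("pics/scene0.png")
a=cv2.resize(t[215:325,110:470],None,fx=2.2,fy=2.2,interpolation=cv2.INTER_CUBIC)
b=cv2.resize(s[145:255,120:380],None,fx=3,fy=3,interpolation=cv2.INTER_CUBIC)
o=np.zeros((600,800,3),np.uint8);o[:242,:792]=a;o[260:590,:780]=b;cv2.imwrite("pics/zoom.png",o)
for n,im in(("top",t),("scene",s)):
    hsv=cv2.cvtColor(im,cv2.COLOR_BGR2HSV)
    m=((hsv[...,1]<70)).astype(np.uint8)  # non-wood
    k,l,st,c=cv2.connectedComponentsWithStats(m)
    for i in range(1,k):
        if 250<st[i,4]<6000: print(n,st[i],c[i].round(1))
E
```

```text
top [ 251  141   40   39 1196] [270.6 159.7]
top [387 141  23  22 399] [398.2 151.7]
top [ 193  222   41   51 1155] [212.6 247. ]
top [ 312  252   61   59 3143] [341.4 281.3]
top [ 414  252   45   42 1493] [436.4 272.6]
scene [   0    0   70   83 3862] [29.6 42. ]
scene [ 454    0  106   26 2401] [510.1  11.2]
scene [ 479  132   81  118 4222] [527.9 180. ]
scene [ 219  159   39   47 1491] [237.7 182.1]
scene [139 168  38  37 886] [157.6 186.9]
scene [333 202  37  46 905] [351.8 223.4]
scene [138 237  23  22 393] [149.4 247.3]
scene [142 261  27  19 269] [156.8 271.8]
scene [ 260  272   44   39 1311] [281.3 290.4]
scene [   0  390  168   30 2567] [ 56.5 409.5]
```

View pics/zoom.png

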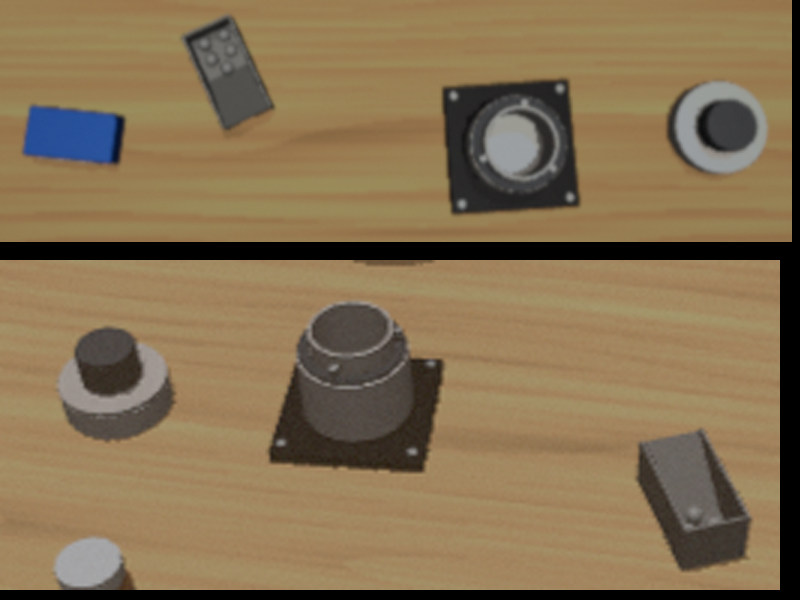

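The zoom gives these positions in zoom pixels:
- **Top view:** pins near (524,103), (553,168) and (483,158). Cup rim corners at (185,37), (232,17), (272,107) and (228,128). Collar top at (728,126).
- **Scene view:** jar rim centre (351,329), collar top (107,347), and cup lip corners (640,443) and (703,432).

```bash
python3 - <<'E'
from h import *
T=lambda x,y:ray("top",(110+(x+.5)/2.2-.5,215+(y+.5)/2.2-.5))
S=lambda x,y:ray("scene",(120+(x+.5)/3-.5,145+(y-260+.5)/3-.5))
for nm,a,b in [("collartop",(728,126),(107,347)),("jar rim",(514,143),(351,329)),("lipA",(272,107),(640,443)),("lipB",(228,128),(703,432)),
  ("backA",(185,37),(747,516)),("backB",(232,17),(685,528)),
  ("plate1",(443,88),(424,470)),("plate2",(568,80),(271,460)),("plate3",(578,207),(300,360)),("plate4",(452,213),(442,361))]:
    x,e=tri([T(*a),S(*b)]);print(nm,x.round(4),np.round(e,4))
pl=lambda p,z:(lambda o,d:o+d*(z-o[2])/d[2])(*T(*p))
for p in[(443,88),(568,80),(578,207),(452,213)]:print("plate",pl(p,.012).round(4))
for p in[(524,103),(553,168),(483,158)]:print("pin",pl(p,.087).round(4))
for p in[(185,37),(232,17),(272,107),(228,128)]:print("cup",pl(p,.045).round(4))
for n,uv,z in[("dish",(270.6,159.7),.016),("bottle",(398.2,151.7),.1),("readout",(110+70/2.2,215+133/2.2),.04)]:print(n,plane("top",uv,z).round(3))
E
```

```text
collartop [ 0.5011 -0.2311  0.0645] [0.0004 0.0004]
jar rim [ 0.4846 -0.0195  0.0975] [0.0018 0.0018]
lipA [0.5229 0.219  0.0413] [0.0019 0.0019]
lipB [0.5019 0.2653 0.0402] [0.0044 0.0044]
backA [0.5935 0.3071 0.0458] [0.0018 0.0018]
backB [0.6135 0.2609 0.0461] [0.0027 0.0027]
plate1 [0.5444 0.0452 0.0046] [0.002 0.002]
plate2 [ 0.552  -0.0841  0.0039] [0.0028 0.0028]
plate3 [ 0.4225 -0.0925  0.0005] [0.001 0.001]
plate4 [0.4173 0.0369 0.0122] [0.0006 0.0006]
plate [0.5441 0.0437 0.012 ]
plate [ 0.5519 -0.0855  0.012 ]
plate [ 0.4229 -0.0914  0.012 ]
plate [0.4174 0.0363 0.012 ]
pin [ 0.5228 -0.0296  0.087 ]
pin [ 0.4608 -0.0556  0.087 ]
pin [0.4705 0.0109 0.087 ]
cup [0.5937 0.3055 0.045 ]
cup [0.6139 0.2584 0.045 ]
cup [0.5228 0.2167 0.045 ]
cup [0.5021 0.2603 0.045 ]
dish [0.766 0.135 0.016]
bottle [ 0.759 -0.143  0.1  ]
readout [0.497 0.418 0.04 ]
```

```bash
cat >> h.py <<'E'
def to(pos,bearing,tilt=0):
    "shift (tool mm) and turn (rotvec deg) from present pose to TCP pos; tool x at bearing, tilted about tool y"
    s=sensors.read_state(); Rt=R.from_rotvec(s["tcp_rot"])
    b=np.radians(bearing); G=R.from_matrix(np.array([[np.cos(b),np.sin(b),0],[np.sin(b),-np.cos(b),0],[0,0,-1]]).T)*R.from_euler("y",tilt,degrees=True)
    x=Rt.as_matrix()[:,0]
    print("t",round(s["time"],2),"pos",s["tool_pos"].round(4),"xbear",np.degrees(np.arctan2(x[1],x[0])).round(2),"shift",(Rt.inv().apply(np.array(pos)-s["tool_pos"])*1000).round(1),"turn",np.degrees((Rt.inv()*G).as_rotvec()).round(2),"q",s["q"].round(2),"F",s["wrist_force"].round(1),"w",round(s["width"]*85.4,1),round(s["grip_force"],1))
E
python3 -m inch '[30,-37,0,0,0,0,85, 30,-37,0,0,0,0,85, 30,-37,0,0,0,0,85, 30,-37,0,0,0,0,85, 30,-37,0,0,0,0,85, 30,-37,0,0,0,0,85, 30,-37,0,0,0,0,85, 30,-37,0,0,0,0,85]' 40
python3 -m inch '[30,-37,0,0,0,0,85, 30,-37,0,0,0,0,85, 30,-37,0,0,0,0,85, 30,-37,0,0,0,0,85, 30,-37,0,0,0,0,85, 30,-37,0,0,0,0,85, 30,-37,0,0,0,0,85, 30,-37,0,0,0,0,85]'
python3 -c "
from h import *
to((.561,.2625,.12),24.5)"
```

```text
time: 0.9
tool_pos: [0.3433, -0.2868, 0.1971]
tcp_rot: [-3.105, -0.479, 0.0]
wrist_force: [0.8, -0.6, -0.0]
width: 0.994
grip_force: 0.0
time: 1.7
tool_pos: [0.4827, 0.0679, 0.1973]
tcp_rot: [3.104, 0.481, -0.0]
wrist_force: [1.7, -0.4, 0.5]
width: 0.998
grip_force: 0.0
t 1.7 pos [0.4827 0.0679 0.1973] xbear 17.6 shift [ 133.5 -161.9   77.2] turn [ 0.01  0.   -6.9 ] q [ 0.09 -0.1   1.99 -0.    1.24  1.35] F [ 1.7 -0.4  0.5] w 85.2 0.0
```

```bash

python3 -m inch '[26.7,-32.4,15.4,0,0,0,85, 26.7,-32.4,15.4,0,0,0,85, 26.7,-32.4,15.4,0,0,0,85, 26.7,-32.4,15.4,0,0,0,85, 26.7,-32.4,15.4,0,0,0,85, 0,0,0,0,0,-6.9,85, 0,0,0,0,0,0,85, 0,0,0,0,0,0,85]' >/dev/null
python3 -c "
from h import *
to((.561,.2625,.005),24.5)
K,T=cam('wrist');im=viewer.read_camera('wrist');np.savez('w1.npz',K=K,T=T);cv2.imwrite('pics/w1.png',im[:,:,::-1])
print(K.round(1).tolist())"
```

```text
t 2.5 pos [0.5606 0.2603 0.1201] xbear 24.34 shift [  1.4  -1.8 115.1] turn [ 0.01  0.06 -0.16] q [ 0.39  0.22  1.81 -0.    1.12  1.54] F [ 0.5 -0.  -0.4] w 85.0 0.0
[[325.2, 0.0, 275.5], [0.0, 325.2, 213.1], [0.0, 0.0, 1.0]]
```

View pics/w1.png

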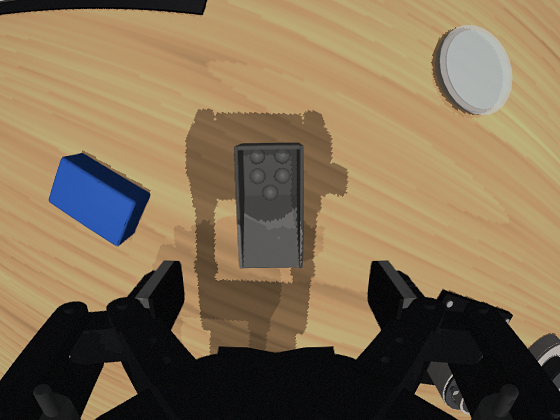

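The cup is aligned with the fingers. Its rim corners are at (235,144) and (303,144), and its lip corners are at (240,267) and (302,267).

```bash
python3 -c "
from h import *
d=np.load('w1.npz');c=(d['K'],d['T'])
a,b,e,f=[plane('wrist',p,z,c)[:2] for p,z in[((235,144),.045),((303,144),.045),((240,267),.0415),((302,267),.0415)]]
print(a,b,e,f); bk=(a+b)/2;lp=(e+f)/2;v=bk-lp;L=np.linalg.norm(v);o=lp+v/L*.055
print(L,np.degrees(np.arctan2(v[1],v[0])),o)
rim=[(235,144),(303,144),(302,267),(240,267)];old=[(185,37),(232,17),(272,107),(228,128)]
for p,q in zip(rim,old): print(tri([ray('wrist',p,c),ray('top',(110+(q[0]+.5)/2.2-.5,215+(q[1]+.5)/2.2-.5))])[0].round(4))
to((*o,.005),24.5)"
```

```text
[0.59617469 0.31082035] [0.61762334 0.26288407] [0.50105011 0.26723342] [0.52312879 0.21846467]
0.10452335734154694 24.89703256943989 [0.56197807 0.26600343]
[0.5953 0.3103 0.0286]
[0.6172 0.2609 0.0245]
[0.5229 0.2176 0.0399]
[0.5013 0.2641 0.0391]
t 2.55 pos [0.5608 0.26   0.1206] xbear 24.32 shift [  3.5  -5.  115.6] turn [ 0.01  0.01 -0.18] q [ 0.39  0.22  1.81 -0.    1.12  1.54] F [-1.  -0.2  0.7] w 84.7 0.0
```

```bash

python3 -m inch '[2.5,-4,28,0,0,0,80, 0,0,28,0,0,0,75, 0,0,28,0,0,0,75, 0,0,20,0,0,0,75, 0,0,10,0,0,0,75, 0,0,0,0,0,0,45, 0,0,0,0,0,0,45, 0,0,0,0,0,0,45]' 40
python3 -c "
from h import *
to((.4843,-.0243,.17),70)"
```

```text
time: 3.35
tool_pos: [0.5637, 0.2653, 0.0093]
tcp_rot: [3.07, 0.665, 0.006]
wrist_force: [0.3, -1.3, 0.2]
width: 0.526
grip_force: 0.7
t 3.35 pos [0.5637 0.2653 0.0093] xbear 24.44 shift [-191.5  230.9 -161.2] turn [  0.14  -0.19 -45.56] q [ 0.4   0.34  1.88 -0.    0.92  1.55] F [ 0.3 -1.3  0.2] w 44.9 0.7
```

```bash

python3 -m inch '[0,0,0,0,0,0,30, 0,0,0,0,0,0,30, 0,0,0,0,0,0,30, 0,0,0,0,0,0,30, 0,0,0,0,0,0,30, 0,0,0,0,0,0,30, 0,0,0,0,0,0,30, 0,0,0,0,0,0,30]' 40
python3 -c "
from h import *
to((.4843,-.0243,.17),70)
K,T=cam('wrist');im=viewer.read_camera('wrist');cv2.imwrite('pics/w2.png',im[:,:,::-1])"
```

```text
time: 4.15
tool_pos: [0.5616, 0.2653, 0.0064]
tcp_rot: [3.07, 0.666, 0.0]
wrist_force: [1.7, -1.3, 2.2]
width: 0.358
grip_force: 1.1
t 4.15 pos [0.5616 0.2653 0.0064] xbear 24.48 shift [-190.4  231.5 -163.5] turn [  0.     0.   -45.52] q [ 0.4   0.34  1.88 -0.    0.92  1.54] F [ 1.7 -1.3  2.2] w 30.5 1.1
```

View pics/w2.png

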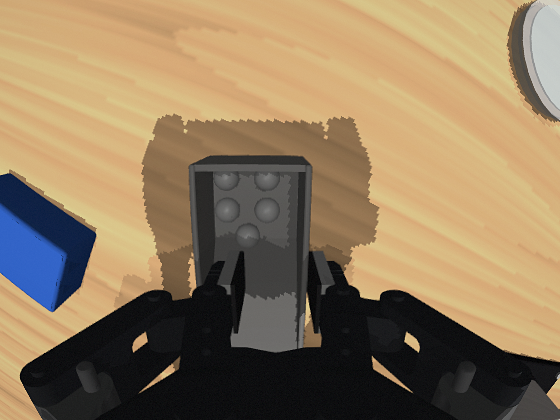

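The cup walls are at columns 190 and 312, but the fingers show at about 240 and 320. They look as if they are over or inside the cup, so I'll check by projecting points.

```bash
python3 -c "
from h import *
K,T=cam('wrist');s=sensors.read_state();Rt=R.from_rotvec(s['tcp_rot'])
def pj(p):
    c=T[:3,:3]@p+T[:3,3];r=np.hypot(c[0],c[1]);th=np.arctan2(r,c[2]);return (K[0,0]*th*c[0]/r+K[0,2],K[0,0]*th*c[1]/r+K[1,2])
for l in[(0,0,0),(11,-15,0),(11,15,0),(11,-15,-10),(11,15,-10),(11,-15,-30),(11,15,-30)]: print('tool',l,np.round(pj(s['tool_pos']+Rt.apply(np.array(l)/1e3)),0))
for q in[(.562,.266),(.5615,.2625)]:
  b=np.radians(24.8);
  for l in[(48,27,45),(48,-27,45),(-10,27,45),(-10,-27,45)]:
    print(q,l,np.round(pj(np.array([q[0]+(l[0]*np.cos(b)-l[1]*np.sin(b))/1e3,q[1]+(l[0]*np.sin(b)+l[1]*np.cos(b))/1e3,l[2]/1e3])),0))
c=(K,T)
for z in(.045,.08,.1):
  for p in((190,165),(311,165)):print(z,plane('wrist',p,z,c).round(4))
print('cam',(-T[:3,:3].T@T[:3,3]).round(3),'axis',T[2,:3].round(3))
im=viewer.read_camera('top');cv2.imwrite('pics/t2.png',cv2.resize(im[190:300,140:300,::-1],None,fx=5,fy=5))
"
```

```text
tool (0, 0, 0) [276. 244.]
tool (11, -15, 0) [249. 226.]
tool (11, 15, 0) [302. 226.]
tool (11, -15, -10) [248. 231.]
tool (11, 15, -10) [303. 231.]
tool (11, -15, -30) [245. 244.]
tool (11, 15, -30) [307. 244.]
(0.562, 0.266) (48, 27, 45) [212. 170.]
(0.562, 0.266) (48, -27, 45) [336. 169.]
(0.562, 0.266) (-10, 27, 45) [219. 290.]
(0.562, 0.266) (-10, -27, 45) [331. 289.]
(0.5615, 0.2625) (48, 27, 45) [218. 174.]
(0.5615, 0.2625) (48, -27, 45) [343. 173.]
(0.5615, 0.2625) (-10, 27, 45) [226. 293.]
(0.5615, 0.2625) (-10, -27, 45) [336. 292.]
0.045 [0.5923 0.3203 0.045 ]
0.045 [0.6136 0.2723 0.045 ]
0.08 [0.5998 0.3134 0.08  ]
0.08 [0.6158 0.2776 0.08  ]
0.1 [0.6042 0.3094 0.1   ]
0.1 [0.617  0.2805 0.1   ]
cam [0.622 0.293 0.183] axis [-0.239 -0.109 -0.965]
```

View pics/t2.png

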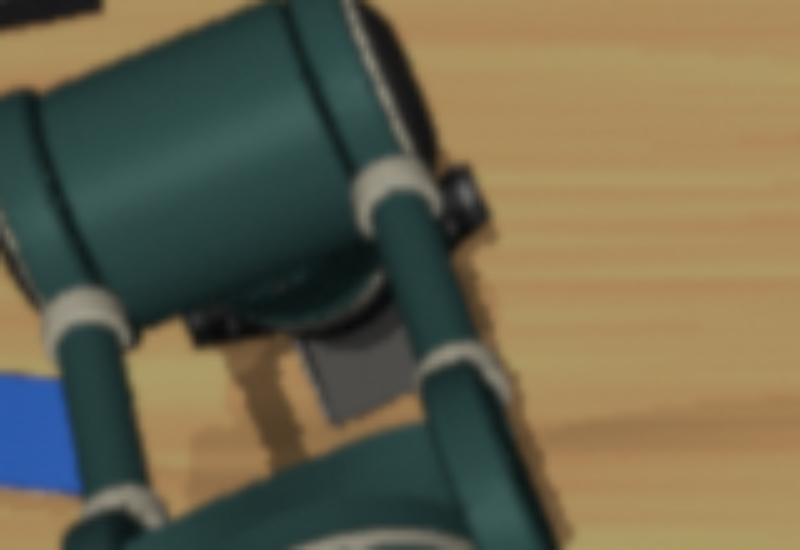

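```bash
python3 -c "
from h import *
im=viewer.read_camera('scene')
cv2.imwrite('pics/s2.png',cv2.resize(im[150:260,300:440,::-1],None,fx=5,fy=5,interpolation=cv2.INTER_CUBIC))"
```

```text
(no output)
```

View pics/s2.png

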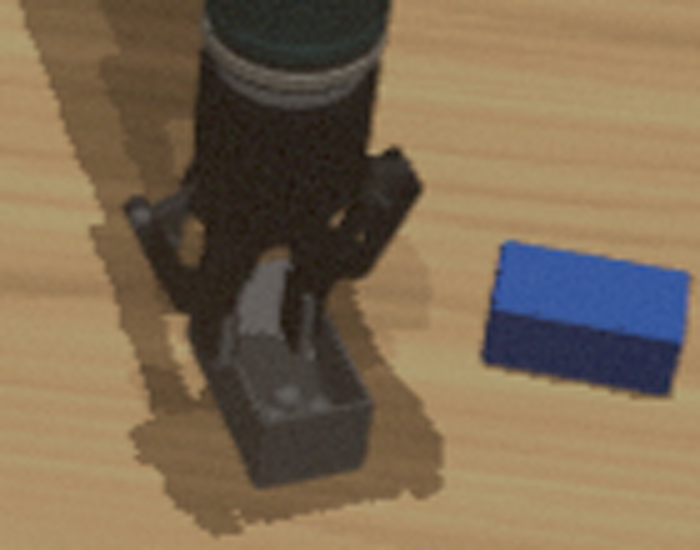

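The scene view shows that the robot's right finger is outside the wall while the other is inside the cup. The fingers started closing while the arm was still lagging on the way down. I'll raise, shift −11 mm in y, descend, pause and then close.

```bash

python3 -m inch '[0,0,-5,0,0,0,32, 0,0,-25,0,0,0,32, 0,0,-30,0,0,0,32, 0,0,0,0,0,0,32, 0,-11,0,0,0,0,85, 0,0,0,0,0,0,85, 0,0,0,0,0,0,85, 0,0,0,0,0,0,85]' 40
python3 -c "
from h import *
to((.4843,-.0243,.17),70)
K,T=cam('wrist');im=viewer.read_camera('wrist');np.savez('w3.npz',K=K,T=T);cv2.imwrite('pics/w3.png',im[:,:,::-1])"
```

```text
time: 5.1
tool_pos: [0.5559, 0.2751, 0.0651]
tcp_rot: [3.07, 0.667, -0.004]
wrist_force: [0.6, 0.6, -0.4]
width: 0.998
grip_force: 0.0
t 5.1 pos [0.5559 0.2751 0.0651] xbear 24.5 shift [-189.6  242.7 -104.5] turn [ -0.06   0.13 -45.5 ] q [0.42 0.28 1.85 0.   1.02 1.56] F [ 0.6  0.6 -0.4] w 85.2 0.0
```

View pics/w3.png

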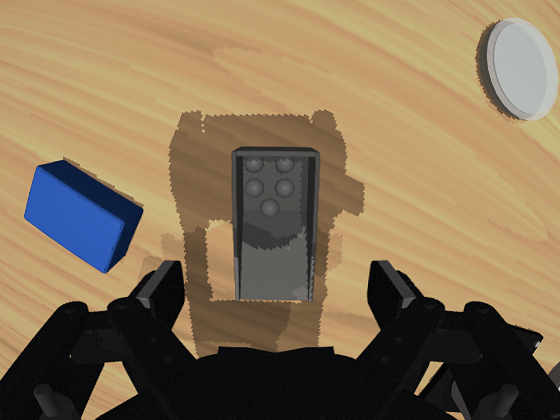

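The cup is now centred between the fingers: its rim corners are at (232,150) and (319,150), and the tool axis is at column 275.

```bash

python3 -m inch '[3,0,20,0,0,0,85, 0,0,20,0,0,0,85, 0,0,15,0,0,0,85, 0,0,4,0,0,0,85, 0,0,0,0,0,0,85, 0,0,0,0,0,0,85, 0,0,0,0,0,0,85, 0,0,0,0,0,0,70]' 40
python3 -m inch '[0,0,0,0,0,0,40, 0,0,0,0,0,0,40, 0,0,0,0,0,0,40, 0,0,0,0,0,0,40, 0,0,0,0,0,0,40, 0,0,0,0,0,0,40, 0,0,0,0,0,0,40, 0,0,0,0,0,0,40]' 50
python3 -c "
from h import *
to((.4843,-.0243,.17),70)"
```

```text
time: 5.95
tool_pos: [0.5606, 0.2769, 0.0086]
tcp_rot: [-3.07, -0.666, -0.003]
wrist_force: [0.7, 0.3, 0.2]
width: 0.851
grip_force: 0.0
time: 6.75
tool_pos: [0.5613, 0.2772, 0.0097]
tcp_rot: [-3.07, -0.666, -0.005]
wrist_force: [-0.9, -0.1, 6.6]
width: 0.469
grip_force: 3.7
t 6.75 pos [0.5613 0.2772 0.0097] xbear 24.48 shift [-194.5  242.5 -160.9] turn [  0.08  -0.17 -45.52] q [ 0.42  0.35  1.87 -0.    0.92  1.56] F [-0.9 -0.1  6.6] w 40.0 3.7
```

The fingers closed over the rim again, with 6.6 N pushing up. The pad tips in the wrist view work out about 36–46 mm behind the reported TCP, so the fingers are higher than the reading suggests. I'll raise, open, and check the cup numerically.

```bash

python3 -m inch '[0,0,-20,0,0,0,40, 0,0,-20,0,0,0,40, 0,0,-16,0,0,0,40, 0,0,0,0,0,0,85, 0,0,0,0,0,0,85, 0,0,0,0,0,0,85, 0,0,0,0,0,0,85, 0,0,0,0,0,0,85]' 50
cat >> h.py <<'E'
def cupedges(im):
    hsv=cv2.cvtColor(im,cv2.COLOR_RGB2HSV); m=(hsv[...,1]<60).astype(np.uint8); m[:100]=0
    k,l,st,c=cv2.connectedComponentsWithStats(m); i=l[120:250,230:320]; i=np.bincount(i[i>0]).argmax()
    mm=l==i
    for r in range(st[i,1],min(st[i,1]+st[i,3],330),14):
        x=np.where(mm[r])[0]; print(r,x.min(),x.max(),(x.min()+x.max())/2,end=' | ')
    print(st[i])
E
python3 -c "
from h import *
to((.4843,-.0243,.17),70)
im=cv2.imread('pics/w3.png')[:,:,::-1];cupedges(im)
K,T=cam('wrist');im=viewer.read_camera('wrist');np.savez('w4.npz',K=K,T=T);cv2.imwrite('pics/w4.png',im[:,:,::-1]);cupedges(im)
d=cv2.absdiff(im,cv2.imread('pics/w3.png')[:,:,::-1]);print(d.mean())
"
```

```text
time: 7.55
tool_pos: [0.559, 0.2762, 0.0623]
tcp_rot: [3.07, 0.666, -0.003]
wrist_force: [-0.8, -0.5, 0.1]
width: 0.992
grip_force: 0.0
t 7.55 pos [0.559  0.2762 0.0623] xbear 24.48 shift [-192.7  242.5 -107.3] turn [ -0.05   0.11 -45.52] q [0.42 0.28 1.84 0.   1.02 1.56] F [-0.8 -0.5  0.1] w 84.7 0.0
147 240 299 269.5 | 161 232 319 275.5 | 175 232 318 275.0 | 189 232 318 275.0 | 203 233 317 275.0 | 217 233 316 274.5 | 231 234 316 275.0 | 245 234 315 274.5 | 259 234 314 274.0 | 273 235 313 274.0 | 287 235 312 273.5 | 301 309 311 310.0 | [  232   147    88   155 12698]
152 239 304 271.5 | 166 231 319 275.0 | 180 231 318 274.5 | 194 231 318 274.5 | 208 232 317 274.5 | 222 232 316 274.0 | 236 233 316 274.5 | 250 233 315 274.0 | 264 234 314 274.0 | 278 234 313 273.5 | 292 235 312 273.5 | 306 235 311 273.0 | [  231   152    89   156 12908]
5.083731575963719
```

```bash

python3 -m inch '[0,0,25,0,0,0,85, 0,0,25,0,0,0,85, 0,0,15,0,0,0,85, 0,0,7,0,0,0,85, 0,0,3,0,0,0,85, 0,0,0,0,0,0,85, 0,0,0,0,0,0,85, 0,0,0,0,0,0,85]' 50
python3 -c "
from h import *
to((.4843,-.0243,.17),70)"
```

```text
time: 8.4
tool_pos: [0.5608, 0.277, -0.0103]
tcp_rot: [-3.07, -0.666, -0.003]
wrist_force: [0.0, 0.2, -0.4]
width: 0.996
grip_force: 0.0
t 8.4 pos [ 0.5608  0.277  -0.0103] xbear 24.48 shift [-194.1  242.5 -180.7] turn [  0.05  -0.12 -45.52] q [0.42 0.37 1.88 0.   0.89 1.56] F [ 0.   0.2 -0.4] w 85.1 0.0
```

```bash

python3 -m inch '[0,0,5,0,0,0,85, 0,0,5,0,0,0,85, 0,0,2,0,0,0,85, 0,0,0,0,0,0,70, 0,0,0,0,0,0,40, 0,0,0,0,0,0,40, 0,0,0,0,0,0,40, 0,0,0,0,0,0,40]' 50
python3 -c "
from h import *
to((.4843,-.0243,.17),70)"
```

```text
time: 9.2
tool_pos: [0.56, 0.2766, -0.0234]
tcp_rot: [-3.07, -0.666, -0.001]
wrist_force: [1.3, -0.1, -0.1]
width: 0.623
grip_force: 53.3
t 9.2 pos [ 0.56    0.2766 -0.0234] xbear 24.48 shift [-193.5  242.5 -193.5] turn [ 1.000e-02 -2.000e-02 -4.552e+01] q [0.42 0.39 1.89 0.   0.87 1.56] F [ 1.3 -0.1 -0.1] w 53.2 53.3
```

Now the grip is real: 53.2 mm and 53 N. Next I lift and carry.

```bash

python3 -m inch '[0,0,-15,0,0,0,40, 0,0,-35,0,0,0,40, 0,0,-45,0,0,0,40, 0,0,-45,0,0,0,40, -25.8,30.9,0,0,0,0,40, -25.8,30.9,0,0,0,0,40, -25.8,30.9,0,0,0,0,40, -25.8,30.9,0,0,0,0,40]'
python3 -m inch '[-25.8,30.9,0,0,0,-6.9,40, -25.8,30.9,0,0,0,-6.9,40, 0,0,0,0,0,-6.9,40, 0,0,0,0,0,-6.9,40, 0,0,0,0,0,-6.9,40, 0,0,0,0,0,-6.9,40, 0,0,0,0,0,-6.9,40, 0,0,0,0,0,-6.9,40]'
cat >> h.py <<'E'
def lippose(lip,beta,th,tl=(-.055,0,-.065)):
    b=np.radians(beta); G=R.from_matrix(np.array([[np.cos(b),np.sin(b),0],[np.sin(b),-np.cos(b),0],[0,0,-1]]).T)*R.from_euler("y",th,degrees=True)
    return np.array(lip)-G.apply(tl)
def jl(up,z,beta,jar=(.4843,-.0243)):
    b=np.radians(beta); return (jar[0]+up*np.cos(b),jar[1]+up*np.sin(b),z)
E
python3 -c "
from h import *
for th,z in((0,.17),(28,.15)): to(lippose(jl(.014,z,80),80,th),80,th)
im=viewer.read_camera('scene');cv2.imwrite('pics/s3.png',cv2.resize(im[110:260,170:370,::-1],None,fx=4,fy=4,interpolation=cv2.INTER_CUBIC))
im=viewer.read_camera('top');cv2.imwrite('pics/t3.png',im[:,:,::-1])
"
```

```text
time: 10.0
tool_pos: [0.5163, 0.12, 0.1175]
tcp_rot: [3.07, 0.667, 0.001]
wrist_force: [0.5, 0.2, -2.4]
width: 0.627
grip_force: 53.2
time: 10.8
tool_pos: [0.5002, 0.0426, 0.1173]
tcp_rot: [2.407, 2.018, 0.0]
wrist_force: [1.0, -0.7, -1.6]
width: 0.627
grip_force: 53.3
t 10.8 pos [0.5002 0.0426 0.1173] xbear 79.96 shift [ 0.4 -4.1 12.3] turn [ 0.02 -0.   -0.04] q [ 0.04  0.    2.05 -0.    1.09  0.21] F [ 1.  -0.7 -1.6] w 53.6 53.3
t 10.8 pos [0.5002 0.0426 0.1173] xbear 79.96 shift [24.4 -4.1 -1.2] turn [ 0.03 28.   -0.03] q [ 0.04  0.    2.05 -0.    1.09  0.21] F [ 1.  -0.7 -1.6] w 53.6 53.3
```

View pics/s3.png

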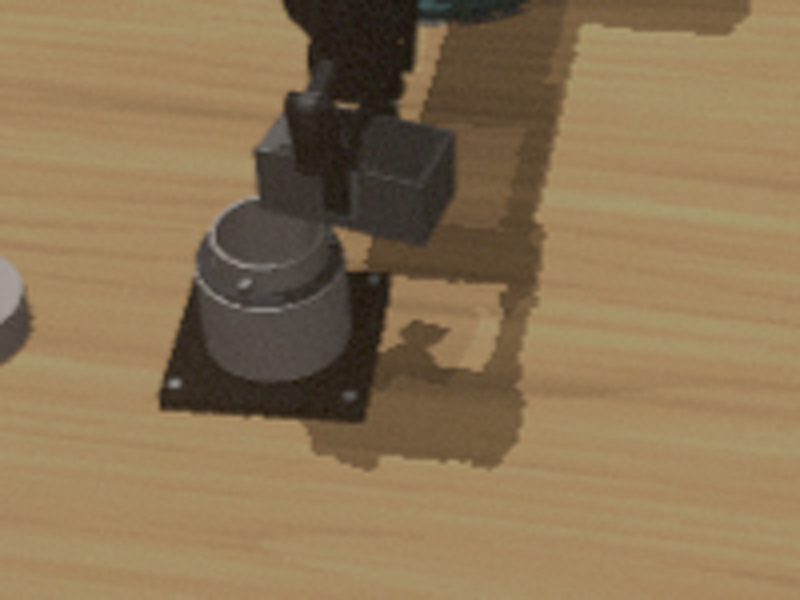

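The scene view shows the held cup level. Its near-side corners are around (258,152) at the lip top, (418,182) at the back top, (425,243) at the back bottom and (265,210) at the lip bottom. I'll check these against the model.

```bash
python3 -c "
from h import *
K,T=cam('scene');s=sensors.read_state();Rt=R.from_rotvec(s['tcp_rot'])
for l in[(-55,-27,41.5),(-55,27,41.5),(48,-27,45),(48,-27,0),(-55,-27,0),(48,27,45)]:
    p=s['tool_pos']+Rt.apply(np.array([l[0],-l[1],-23.5-l[2]])/1e3);c=T[:3,:3]@p+T[:3,3];u=K@c/c[2]
    print(l,p.round(3),((u[0]-170)*4).round(),((u[1]-110)*4).round())
for th,z,g in((28,.15,.014),(36,.135,.014),(44,.127,.014),(52,.125,.014),(60,.125,.014),(68,.125,.014)):
    to(lippose(jl(g,z,80),80,th),80,th)
"
```

```text
(-55, -27, 41.5) [ 0.517 -0.016  0.182] 250.0 153.0
(-55, 27, 41.5) [ 0.464 -0.007  0.182] 288.0 99.0
(48, -27, 45) [0.535 0.085 0.186] 419.0 186.0
(48, -27, 0) [0.535 0.085 0.141] 421.0 248.0
(-55, -27, 0) [ 0.517 -0.016  0.141] 256.0 210.0
(48, 27, 45) [0.482 0.095 0.186] 453.0 130.0
t 10.9 pos [0.5003 0.0426 0.1171] xbear 79.7 shift [24.4 -4.2 -1.3] turn [ 0.09 28.   -0.29] q [ 0.04  0.    2.05 -0.    1.09  0.22] F [ 0.4  0.4 -1.8] w 53.4 53.3
t 10.9 pos [0.5003 0.0426 0.1171] xbear 79.7 shift [28.  -4.3  2.4] turn [ 0.11 36.   -0.29] q [ 0.04  0.    2.05 -0.    1.09  0.22] F [ 0.4  0.4 -1.8] w 53.4 53.3
t 10.9 pos [0.5003 0.0426 0.1171] xbear 79.7 shift [30.  -4.3 -1.3] turn [ 0.13 44.   -0.28] q [ 0.04  0.    2.05 -0.    1.09  0.22] F [ 0.4  0.4 -1.8] w 53.4 53.3
t 10.9 pos [0.5003 0.0426 0.1171] xbear 79.7 shift [ 30.4  -4.3 -11.2] turn [ 0.16 52.   -0.27] q [ 0.04  0.    2.05 -0.    1.09  0.22] F [ 0.4  0.4 -1.8] w 53.4 53.3
t 10.9 pos [0.5003 0.0426 0.1171] xbear 79.7 shift [ 29.1  -4.2 -23. ] turn [ 0.18 60.   -0.27] q [ 0.04  0.    2.05 -0.    1.09  0.22] F [ 0.4  0.4 -1.8] w 53.4 53.3
t 10.9 pos [0.5003 0.0426 0.1171] xbear 79.7 shift [ 26.2  -4.2 -34.5] turn [ 0.2  68.   -0.26] q [ 0.04  0.    2.05 -0.    1.09  0.22] F [ 0.4  0.4 -1.8] w 53.4 53.3
```

```bash

python3 -m inch '[8,-1.4,-0.4,0,0,0,40, 8,-1.4,-0.4,0,0,0,40, 8,-1.4,-0.4,0,0,0,40, 0,0,0,0,7,0,40, 0,0,0,0,7,0,40, 0,0,0,0,7,0,40, 0,0,0,0,7,0,40, 0,0,0,0,0,0,40]'
python3 -c "
from h import *
for th,z,g in((36,.135,.014),(44,.127,.014),(52,.125,.014),(60,.125,.014),(68,.125,.014)):
    to(lippose(jl(g,z,80),80,th),80,th)
"
```

```text
time: 11.7
tool_pos: [0.4995, 0.065, 0.1159]
tcp_rot: [-2.138, -1.773, -0.53]
wrist_force: [-0.3, -0.1, -1.8]
width: 0.623
grip_force: 53.3
t 11.7 pos [0.4995 0.065  0.1159] xbear 79.26 shift [4.9 0.5 3.9] turn [ 0.14  7.96 -0.65] q [-0.29  0.01  2.14  0.55  1.11 -0.38] F [-0.3 -0.1 -1.8] w 53.2 53.3
t 11.7 pos [0.4995 0.065  0.1159] xbear 79.26 shift [8.4 0.5 1.6] turn [ 0.18 15.96 -0.64] q [-0.29  0.01  2.14  0.55  1.11 -0.38] F [-0.3 -0.1 -1.8] w 53.2 53.3
t 11.7 pos [0.4995 0.065  0.1159] xbear 79.26 shift [13.4  0.4 -7. ] turn [ 0.23 23.96 -0.63] q [-0.29  0.01  2.14  0.55  1.11 -0.38] F [-0.3 -0.1 -1.8] w 53.2 53.3
t 11.7 pos [0.4995 0.065  0.1159] xbear 79.26 shift [ 17.8   0.4 -18. ] turn [ 0.27 31.96 -0.61] q [-0.29  0.01  2.14  0.55  1.11 -0.38] F [-0.3 -0.1 -1.8] w 53.2 53.3
t 11.7 pos [0.4995 0.065  0.1159] xbear 79.26 shift [ 20.6   0.4 -29.5] turn [ 0.31 39.96 -0.6 ] q [-0.29  0.01  2.14  0.55  1.11 -0.38] F [-0.3 -0.1 -1.8] w 53.2 53.3
```

```bash

python3 -m inch '[1.2,0.1,1,0,2,0,40, 1.2,0.1,1,0,2,0,40, 1.2,0.1,1,0,2,0,40, 1.2,0.1,1,0,2,0,40, 0.9,0,-0.6,0,2,0,40, 0.9,0,-0.6,0,2,0,40, 0.9,0,-0.6,0,2,0,40, 0.9,0,-0.6,0,2,0,40]'
python3 -c "
from h import *
for th,z,g in((48,.125,.014),(52,.125,.014),(60,.125,.014),(68,.125,.014)):
    to(lippose(jl(g,z,80),80,th),80,th)
"
```

```text
time: 12.5
tool_pos: [0.5025, 0.0751, 0.121]
tcp_rot: [-1.948, -1.628, -0.784]
wrist_force: [0.4, 0.7, -2.4]
width: 0.62
grip_force: 53.3
t 12.5 pos [0.5025 0.0751 0.121 ] xbear 79.73 shift [-0.5 -0.7 -2.4] turn [ 0.12  4.1  -0.19] q [-0.44  0.11  2.15  0.79  1.24 -0.67] F [ 0.4  0.7 -2.4] w 53.0 53.3
t 12.5 pos [0.5025 0.0751 0.121 ] xbear 79.73 shift [ 3.6 -0.7 -6.7] turn [ 0.12  8.1  -0.19] q [-0.44  0.11  2.15  0.79  1.24 -0.67] F [ 0.4  0.7 -2.4] w 53.0 53.3
t 12.5 pos [0.5025 0.0751 0.121 ] xbear 79.73 shift [ 10.9  -0.7 -16.1] turn [ 0.14 16.1  -0.18] q [-0.44  0.11  2.15  0.79  1.24 -0.67] F [ 0.4  0.7 -2.4] w 53.0 53.3
t 12.5 pos [0.5025 0.0751 0.121 ] xbear 79.73 shift [ 16.8  -0.7 -26.4] turn [ 0.15 24.1  -0.17] q [-0.44  0.11  2.15  0.79  1.24 -0.67] F [ 0.4  0.7 -2.4] w 53.0 53.3
```

```bash

python3 -m inch '[0.5,-0.1,-0.8,0,1,0,40, 0.5,-0.1,-0.8,0,1,0,40, 0.5,-0.1,-0.8,0,1,0,40, 0.5,-0.1,-0.8,0,1,0,40, 0.5,-0.1,-0.8,0,1,0,40, 0.5,-0.1,-0.8,0,1,0,40, 0.5,-0.1,-0.8,0,1,0,40, 0.5,-0.1,-0.8,0,1,0,40]'
python3 -c "
from h import *
for th,z,g in((60,.125,.014),(68,.125,.014)):
    to(lippose(jl(g,z,80),80,th),80,th)
"
python3 -m inch '[1,0,-1.3,0,2,0,40, 1,0,-1.3,0,2,0,40, 1,0,-1.3,0,2,0,40, 1,0,-1.3,0,2,0,40, 0.8,0,-1.3,0,2,0,40, 0.8,0,-1.3,0,2,0,40, 0.8,0,-1.3,0,2,0,40, 0.8,0,-1.3,0,2,0,40]'
python3 -c "
from h import *
for th,z,g in((60,.125,.014),(68,.125,.014)):
    to(lippose(jl(g,z,80),80,th),80,th)
a=viewer.read_camera('top');b=viewer.read_camera('scene');w=viewer.read_camera('wrist');cv2.imwrite('pics/t4.png',a[:,:,::-1]);cv2.imwrite('pics/s4.png',b[:,:,::-1]);cv2.imwrite('pics/w5.png',w[:,:,::-1])
o=np.zeros((600,800,3),np.uint8);o[:300,:400]=cv2.resize(w,(400,300));o[:300,400:]=cv2.resize(a[220:340,250:410],(400,300));o[300:,:400]=cv2.resize(b[100:250,170:370],(400,300))
cv2.imwrite('pics/c4.png',o[:,:,::-1])
"
```

```text
time: 13.3
tool_pos: [0.5013, 0.0723, 0.1282]
tcp_rot: [-1.849, -1.542, -0.903]
wrist_force: [0.7, -0.1, -1.8]
width: 0.622
grip_force: 53.4
t 13.3 pos [0.5013 0.0723 0.1282] xbear 79.67 shift [ 9.2  0.  -7.5] turn [ 0.28  7.92 -0.18] q [-0.51  0.18  2.15  0.88  1.33 -0.79] F [ 0.7 -0.1 -1.8] w 53.1 53.4
t 13.3 pos [0.5013 0.0723 0.1282] xbear 79.67 shift [ 16.5   0.1 -16.9] turn [ 0.3  15.92 -0.16] q [-0.51  0.18  2.15  0.88  1.33 -0.79] F [ 0.7 -0.1 -1.8] w 53.1 53.4
time: 14.1
tool_pos: [0.5003, 0.0672, 0.1396]
tcp_rot: [-1.64, -1.368, -1.11]
wrist_force: [0.5, -0.0, -1.2]
width: 0.624
grip_force: 53.5
t 14.1 pos [0.5003 0.0672 0.1396] xbear 79.67 shift [2.3 0.1 4.3] turn [ 0.3  -8.17 -0.15] q [-0.62  0.35  2.14  1.    1.51 -0.99] F [ 0.5 -0.  -1.2] w 53.3 53.5
t 14.1 pos [0.5003 0.0672 0.1396] xbear 79.67 shift [11.9  0.1 -2.7] turn [ 0.31 -0.17 -0.12] q [-0.62  0.35  2.14  1.    1.51 -0.99] F [ 0.5 -0.  -1.2] w 53.3 53.5
```

View pics/c4.png

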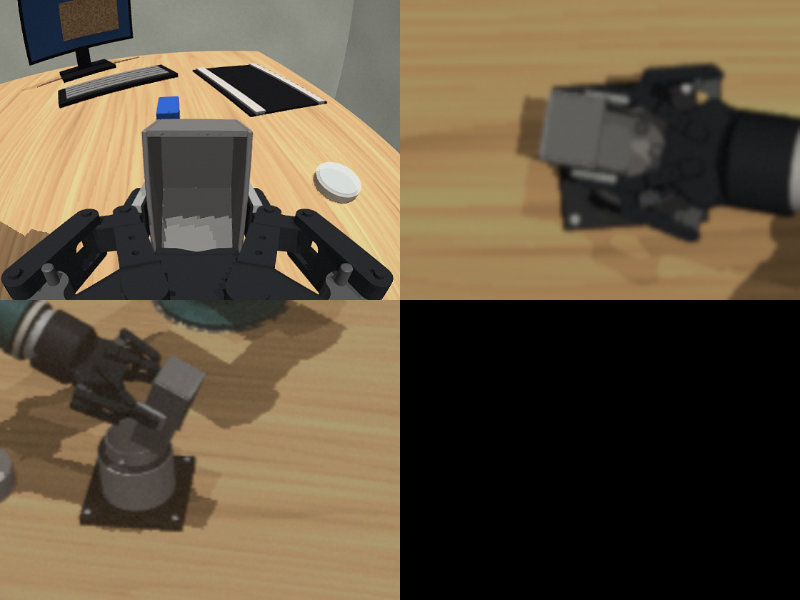

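The composite shows the cup empty in the wrist view (inside at (200,210)) and no stray balls around the jar. I'll raise and untilt.

```bash

python3 -m inch '[20,0,0,0,0,0,40, 10,0,0,0,-8.5,0,40, 0,0,0,0,-8.5,0,40, 0,0,0,0,-8.5,0,40, 0,0,0,0,-8.5,0,40, 0,0,0,0,-8.5,0,40, 0,0,0,0,-8.5,0,40, 0,0,0,0,-8.5,0,40]'
python3 -c "
from h import *
to((.50,.24,-.0225),80)
im=viewer.read_camera('top');cv2.imwrite('pics/t5.png',im[:,:,::-1])
"
```

```text
time: 15.05
tool_pos: [0.5029, 0.0785, 0.1699]
tcp_rot: [-2.341, -1.952, -0.173]
wrist_force: [-0.5, -0.8, -1.8]
width: 0.624
grip_force: 53.4
t 15.05 pos [0.5029 0.0785 0.1699] xbear 79.67 shift [129.2 -32.9 213. ] turn [ 0.3  -8.24 -0.35] q [ 0.   -0.06  2.02  0.15  1.16  0.12] F [-0.5 -0.8 -1.8] w 53.3 53.4
```

```bash

python3 -m inch '[0,0,0,0,-8.2,0,40, 40,-8,0,0,0,0,40, 40,-8,0,0,0,0,40, 40,-8,10,0,0,0,40, 39,-7,30,0,0,0,40, 0,0,45,0,0,0,40, 0,0,45,0,0,0,40, 0,0,30,0,0,0,40]'
python3 -c "
from h import *
to((.50,.24,-.0225),80)"
```

```text
time: 15.9
tool_pos: [0.4972, 0.2411, 0.005]
tcp_rot: [-2.407, -2.01, 0.001]
wrist_force: [-0.9, -0.3, -1.0]
width: 0.628
grip_force: 53.5
t 15.9 pos [0.4972 0.2411 0.005 ] xbear 79.74 shift [-0.7  3.1 27.5] turn [-0.28 -0.2  -0.26] q [0.4  0.23 2.03 0.01 0.88 0.58] F [-0.9 -0.3 -1. ] w 53.6 53.5
```

```bash

python3 -m inch '[0,0,8,0,0,0,40, 0,0,8,0,0,0,40, 0,0,4,0,0,0,40, 0,0,3,0,0,0,40, 0,0,0,0,0,0,40, 0,0,0,0,0,0,40, 0,0,0,0,0,0,40, 0,0,0,0,0,0,40]'
python3 -c "
from h import *
to((.50,.24,-.0235),80)"
```

```text
time: 16.7
tool_pos: [0.5009, 0.2415, -0.0142]
tcp_rot: [-2.41, -2.011, -0.008]
wrist_force: [0.3, 0.4, -1.7]
width: 0.628
grip_force: 53.4
t 16.7 pos [ 0.5009  0.2415 -0.0142] xbear 79.68 shift [-1.7 -0.6  9.3] turn [ 0.05 -0.33 -0.32] q [0.4  0.26 2.04 0.01 0.84 0.58] F [ 0.3  0.4 -1.7] w 53.6 53.4
```

```bash

python3 -m inch '[0,0,3,0,0,0,40, 0,0,2,0,0,0,40, 0,0,1.5,0,0,0,40, 0,0,1,0,0,0,40, 0,0,0,0,0,0,40, 0,0,0,0,0,0,40, 0,0,0,0,0,0,40, 0,0,0,0,0,0,40]'
python3 -c "
from h import *
to((.50,.24,-.0235),80)"
```

```text
time: 17.5
tool_pos: [0.5006, 0.2414, -0.0222]
tcp_rot: [-2.41, -2.01, -0.007]
wrist_force: [0.4, 0.1, -1.0]
width: 0.624
grip_force: 53.4
t 17.5 pos [ 0.5006  0.2414 -0.0222] xbear 79.68 shift [-1.5 -0.3  1.3] turn [ 0.01 -0.31 -0.32] q [0.4  0.27 2.04 0.01 0.82 0.58] F [ 0.4  0.1 -1. ] w 53.3 53.4
```

```bash

python3 -m inch '[0,0,1,0,0,0,40, 0,0,0.5,0,0,0,40, 0,0,0,0,0,0,60, 0,0,0,0,0,0,85, 0,0,0,0,0,0,85, 0,0,0,0,0,0,85, 0,0,-10,0,0,0,85, 0,0,-30,0,0,0,85]'
python3 -m inch '[0,0,-40,0,0,0,85, 0,0,-40,0,0,0,85, -40,0,-30,0,0,0,85, -48,0,0,0,0,0,85, -48,0,0,0,0,0,85, -48,0,0,0,0,0,85, 0,0,0,0,0,0,85, 0,0,0,0,0,0,85]'
cat >> h.py <<'E'
def shot(name,tag):
    K,T=cam(name);im=viewer.read_camera(name);cv2.imwrite(f'pics/{tag}.png',im[:,:,::-1]);np.savez(f'{tag}.npz',K=K,T=T);return im,(K,T)
def pj(p,c):
    K,T=c;q=T[:3,:3]@np.array(p)+T[:3,3];r=np.hypot(q[0],q[1]);th=np.arctan2(r,q[2]);return np.array((K[0,0]*th*q[0]/r+K[0,2],K[0,0]*th*q[1]/r+K[1,2]))
E
python3 -c "
from h import *
to((.501,-.231,.02),80)
im,c=shot('wrist','w6')
print('jar',pj((.4843,-.0243,.097),c))
for r in(.032,.0355): print([pj((.4843+r*np.cos(a),-.0243+r*np.sin(a),.097),c).round().tolist() for a in(0,1.57,3.14,4.71)])
t,_=shot('top','t6');hsv=cv2.cvtColor(t,cv2.COLOR_RGB2HSV);m=(hsv[...,1]<70).astype(np.uint8);k,l,st,cc=cv2.connectedComponentsWithStats(m)
for i in range(1,k):
    if 250<st[i,4]<6000: print(st[i],cc[i].round(1))
"
```

```text
time: 18.3
tool_pos: [0.4973, 0.2399, 0.014]
tcp_rot: [-2.408, -2.009, 0.004]
wrist_force: [-0.6, -0.4, -0.9]
width: 0.992
grip_force: 0.0
time: 19.1
tool_pos: [0.4675, 0.0587, 0.1261]
tcp_rot: [-2.413, -2.007, -0.008]
wrist_force: [1.0, 0.3, -0.1]
width: 0.997
grip_force: 0.0
t 19.1 pos [0.4675 0.0587 0.1261] xbear 79.49 shift [-279.4   85.6  104.5] turn [ 0.07 -0.34 -0.51] q [ 0.07 -0.07  2.11  0.01  1.1   0.25] F [ 1.   0.3 -0.1] w 85.2 0.0
jar [317.19326942 326.16788121]
[[358.0, 318.0], [312.0, 291.0], [276.0, 333.0], [322.0, 357.0]]
[[362.0, 317.0], [311.0, 287.0], [271.0, 334.0], [322.0, 360.0]]
[ 251  141   40   39 1197] [270.6 159.7]
[387 141  23  22 398] [398.2 151.7]
[357 245  23  84 418] [371.5 297.1]
[273 253  44 111 828] [288.3 303.6]
[ 414  252   45   42 1492] [436.4 272.6]
[ 200  258   50   32 1164] [224.4 273.5]
[371 360  23  26 282] [381.5 375.8]
[284 367  22  31 311] [295.  382.7]
```

```bash

python3 -m inch '[-40,12.2,0,0,0,0,85, -40,12.2,0,0,0,0,85, -40,12.2,0,0,0,0,85, -40,12.2,0,0,0,0,85, -40,12.2,0,0,0,0,85, -40,12.2,0,0,0,0,85, -39,12.2,0,0,0,0,85, 0,0,0,0,0,0,85]'
python3 -c "
from h import *
to((.501,-.231,.04),80)
im,c=shot('wrist','w7')
print('collar pred',pj((.5011,-.2311,.065),c))
g=cv2.cvtColor(im,cv2.COLOR_RGB2HSV);u,v=pj((.5011,-.2311,.065),c).astype(int)
print(g[v-45:v+46:9,u-60:u+61:10,2]);print(g[v-45:v+46:9,u-60:u+61:10,1])
"
```

```text
time: 20.0
tool_pos: [0.5035, -0.2333, 0.1241]
tcp_rot: [-2.413, -2.01, -0.006]
wrist_force: [0.2, 0.8, 0.5]
width: 0.997
grip_force: 0.0
t 20.0 pos [ 0.5035 -0.2333  0.1241] xbear 79.6 shift [ 1.5 -3.  84.1] turn [ 0.1 -0.2 -0.4] q [-0.48  0.1   1.94  0.    1.1  -0.3 ] F [0.2 0.8 0.5] w 85.2 0.0
collar pred [271.82775293 213.99748955]
[[106  93 100 197 123 126 122 121 122 122 103 112 123]
 [ 94  89  91 122 119  95  77 114 121 120 121 110 120]
 [ 95  90  95  93  70  35  45  35  20 119 119 120 117]
 [121  87  95  92  35  39  42  44  45  48 113 119 116]
 [154  87  90  56  32  33  36  36  33  33 100 118 182]
 [157 162  91  30  34  34  35  33  35  34  96 114 183]
 [165 172 182  27  33  33  35  35  33  31 116 112 180]
 [172 172 176 179  32  33  33  34  33  34 112 183 181]
 [181 182 182 189 144  41  43  45  40 114 140 182 181]
 [182 181 183 182 190 186 187 186 188 183 184 182 181]
 [182 181 183 182 181 167 182 181 182 183 183 182 181]]
[[118 112 115  12  19  20  17  19  19  19  20 116 116]
 [117 115  17  19  17  16  20  16  19  19  19 118 115]
 [121 119  19  16  18  15  17  15  38  19  17  17 116]
 [114  23  19  19  22  20  24  12  11  11  18  19 114]
 [116  12  20  14   0  15  14  21  15  15  18  19 111]
 [115  38  20   9   8  15  15  15  22  30  21  18 110]
 [116 117  20   9  15  23  15   7  15  16  20  18 112]
 [114 114  19  19  16   8  15  15  15  15  20 111 111]
 [106 111 109   8  11  12  24  11  19  18  60 108 113]
 [104 107 107 105   5   8  10  10   7  89  96 109 114]
 [104 113 103 108 111 115 111 111 104  99  95 108 111]]
```

```bash

python3 -c "
from h import *
im=cv2.imread('pics/w7.png');d=np.load('w7.npz');c=(d['K'],d['T'])
v=cv2.cvtColor(im,cv2.COLOR_BGR2HSV)[...,2];m=(v<70).astype(np.uint8)[150:290,200:345]
k,l,st,cc=cv2.connectedComponentsWithStats(m);i=l[64,72];M=l==i;print(st[i])
for r in range(st[i,1],st[i,1]+st[i,3],5):
    x=np.where(M[r])[0]+200;print(r+150,x.min(),x.max(),(x.min()+x.max())/2)
a=pj((.5011,-.2311,.065),c);print([pj((.5011+.025*np.cos(t),-.2311+.025*np.sin(t),.065),c).round() for t in np.radians([79.6,169.6,259.6,349.6])])
"
```

```text
[  39   27   68   70 3647]
177 272 273 272.5
182 256 289 272.5
187 251 295 273.0
192 247 299 273.0
197 244 302 273.0
202 242 303 272.5
207 240 305 272.5
212 240 306 273.0
217 239 305 272.0
222 240 305 272.5
227 242 303 272.5
232 245 301 273.0
237 250 295 272.5
242 256 290 273.0
[array([272., 181.]), array([239., 214.]), array([272., 245.]), array([305., 214.])]
```

```bash

python3 -m inch '[1.5,-3,30,0,0,0,85, 0,0,35,0,0,0,85, 0,0,30,0,0,0,85, 0,0,20,0,0,0,85, 0,0,7,0,0,0,85, 0,0,2,0,0,0,85, 0,0,0,0,0,0,85, 0,0,0,0,0,0,85]'
python3 -c "
from h import *
to((.501,-.231,0),80)"
```

```text
time: 20.85
tool_pos: [0.5003, -0.2277, 0.0013]
tcp_rot: [-2.411, -2.013, -0.008]
wrist_force: [-0.3, 0.4, -0.1]
width: 0.996
grip_force: 0.0
t 20.85 pos [ 0.5003 -0.2277  0.0013] xbear 79.71 shift [-3.1  1.3  1.3] turn [ 0.15 -0.26 -0.29] q [-0.48  0.23  2.04  0.01  0.87 -0.3 ] F [-0.3  0.4 -0.1] w 85.0 0.0
```

```bash

python3 -m inch '[-2,0,0,0,0,0,70, 0,0,0,0,0,0,55, 0,0,0,0,0,0,35, 0,0,0,0,0,0,35, 0,0,0,0,0,0,35, 0,0,0,0,0,0,35, 0,0,0,0,0,0,35, 0,0,0,0,0,0,35]' 100
python3 -c "
from h import *
to((.501,-.231,0),80);print(sensors.read_state()['tool_pos'],sensors.read_state()['tool_pos'])"
```

```text
time: 21.65
tool_pos: [0.5003, -0.2306, 0.0017]
tcp_rot: [2.413, 2.012, 0.009]
wrist_force: [0.9, -0.0, 6.0]
width: 0.557
grip_force: 103.5
t 21.65 pos [ 0.5003 -0.2306  0.0017] xbear 79.65 shift [-0.3  0.8  1.7] turn [ 0.22 -0.24 -0.35] q [-0.48  0.23  2.04  0.01  0.87 -0.3 ] F [ 0.9 -0.   6. ] w 47.6 103.5
[ 0.50030497 -0.23058204  0.00171378] [ 0.50030497 -0.23058204  0.00171378]
```

```bash

python3 -m inch '[0,0,-10,0,0,0,35, 0,0,-25,0,0,0,35, 0,0,-35,0,0,0,35, 0,0,-35,0,0,0,35, 0,0,-20,0,0,0,35, 0,0,0,0,0,0,35, 0,0,0,0,0,0,35, 0,0,0,0,0,0,35]' 100
python3 -c "
from h import *
t=cv2.imread('pics/top0.png');hsv=cv2.cvtColor(t,cv2.COLOR_BGR2HSV)
def big(m,box):
    x0,y0,x1,y1=box;M=np.zeros_like(m);M[y0:y1,x0:x1]=m[y0:y1,x0:x1]
    return max(cv2.findContours(M,cv2.RETR_EXTERNAL,cv2.CHAIN_APPROX_NONE)[0],key=cv2.contourArea)[:,0]
for s in(60,80):
  ct=big((hsv[...,1]<s).astype(np.uint8),(300,240,385,325))
  P=np.array([plane('top',p,.012)[:2] for p in ct],np.float32)*1000
  print('plate',s,cv2.minAreaRect(P))
  ct=big((hsv[...,1]<s).astype(np.uint8),(405,240,470,300))
  P=np.array([plane('top',p,.031)[:2] for p in ct],np.float32)*1000
  print('lid',cv2.minEnclosingCircle(P),cv2.minAreaRect(P))
for V in(100,130,150):
  ct=big((hsv[...,2]>V).astype(np.uint8)*(hsv[...,1]<70),(320,258,366,304))
  P=np.array([plane('top',p,.097)[:2] for p in ct],np.float32)*1000
  print('rim',V,cv2.fitEllipse(P),cv2.minEnclosingCircle(P))
to((.484,-.024,.11),80)
"
```

```text
time: 22.45
tool_pos: [0.4965, -0.2292, 0.1225]
tcp_rot: [-2.407, -2.008, -0.004]
wrist_force: [-1.0, 0.3, -3.1]
width: 0.562
grip_force: 103.4
plate 60 ((484.4907531738281, -23.737014770507812), (124.52383422851562, 125.939208984375), 3.359248638153076)
lid ((502.578369140625, -231.6747589111328), 49.382144927978516) ((501.10076904296875, -232.7154541015625), (93.01634216308594, 94.79146575927734), 43.12525177001953)
plate 80 ((484.8387145996094, -23.870399475097656), (125.7987289428711, 127.15995788574219), 3.5864059925079346)
lid ((503.0303955078125, -231.83169555664062), 50.032440185546875) ((502.220947265625, -231.82864379882812), (98.4936752319336, 90.47138214111328), 89.7830581665039)
rim 100 ((484.9974060058594, -24.432071685791016), (71.05378723144531, 71.8011245727539), 59.72904586791992) ((484.6290588378906, -23.73105812072754), 41.1964111328125)
rim 130 ((483.4829406738281, -14.819212913513184), (47.40733337402344, 55.15202713012695), 87.3743896484375) ((482.16455078125, -12.782665252685547), 29.558961868286133)
rim 150 ((483.70953369140625, -15.321968078613281), (43.27860641479492, 49.49003219604492), 84.94879150390625) ((483.9887390136719, -14.575745582580566), 25.391332626342773)
t 22.45 pos [ 0.4965 -0.2292  0.1225] xbear 79.67 shift [199.6 -49.1  14. ] turn [-0.23 -0.37 -0.33] q [-0.48  0.09  1.95  0.01  1.11 -0.3 ] F [-1.   0.3 -3.1] w 48.0 103.4
```

```bash

python3 -m inch '[40,-10,0,0,0,0,35, 40,-10,0,0,0,0,35, 40,-10,0,0,0,0,35, 40,-10,0,0,0,0,35, 30,-7,0,0,0,0,35, 10,-2,0,0,0,0,35, 0,0,0,0,0,0,35, 0,0,0,0,0,0,35]' 100
python3 -c "
from h import *
for i in range(4):
  to((.4838,-.0234,.10),80); viewer.read_camera('top')
"
```

```text
time: 23.25
tool_pos: [0.4855, -0.0252, 0.1249]
tcp_rot: [-2.409, -2.011, -0.004]
wrist_force: [0.4, -1.0, -3.4]
width: 0.556
grip_force: 103.6
t 23.25 pos [ 0.4855 -0.0252  0.1249] xbear 79.71 shift [ 1.4 -1.9 24.9] turn [-0.09 -0.25 -0.29] q [-0.11 -0.04  2.08  0.    1.1   0.07] F [ 0.4 -1.  -3.4] w 47.5 103.6
t 23.3 pos [ 0.4857 -0.0256  0.1252] xbear 79.65 shift [ 1.7 -2.3 25.2] turn [-0.06 -0.25 -0.35] q [-0.11 -0.04  2.08  0.01  1.1   0.07] F [ 0.2 -1.1 -3.2] w 47.8 103.6
t 23.35 pos [ 0.4859 -0.0258  0.1254] xbear 79.61 shift [ 1.8 -2.4 25.4] turn [-0.04 -0.27 -0.39] q [-0.11 -0.04  2.08  0.01  1.1   0.07] F [ 0.  -0.9 -3.2] w 47.8 103.6
t 23.4 pos [ 0.486  -0.0258  0.1255] xbear 79.59 shift [ 1.9 -2.6 25.6] turn [-0.02 -0.27 -0.41] q [-0.11 -0.04  2.08  0.01  1.1   0.07] F [ 0.   0.  -3.6] w 48.0 103.6
```

```bash

python3 -m inch '[1.9,-2.6,0,0,0,0,35, 0,0,10,0,0,0,35, 0,0,6,0,0,0,35, 0,0,2,0,0,0,35, 0,0,0,0,0,0,35, 0,0,0,0,0,0,35, 0,0,0,0,0,0,35, 0,0,0,0,0,0,35]' 100
python3 -c "
from h import *
for i in range(2):
  to((.4838,-.0234,.092),80); viewer.read_camera('top')
"
```

```text
time: 24.25
tool_pos: [0.4841, -0.0222, 0.1082]
tcp_rot: [-2.41, -2.011, -0.007]
wrist_force: [1.1, 0.5, -3.8]
width: 0.561
grip_force: 103.6
t 24.25 pos [ 0.4841 -0.0222  0.1082] xbear 79.68 shift [-1.4 -0.1 16.2] turn [ 0.04 -0.3  -0.32] q [-0.1  -0.02  2.1   0.01  1.07  0.08] F [ 1.1  0.5 -3.8] w 47.9 103.6
t 24.3 pos [ 0.4841 -0.0222  0.1082] xbear 79.68 shift [-1.4 -0.  16.2] turn [ 0.04 -0.3  -0.32] q [-0.1  -0.02  2.1   0.01  1.07  0.08] F [ 0.1  0.2 -3.1] w 47.7 103.6
```

```bash

python3 -m inch '[-1,0,0,0,0,0,35, 0,0,4,0,0,0,35, 0,0,4,0,0,0,35, 0,0,3,0,0,0,35, 0,0,2,0,0,0,35, 0,0,0,0,0,0,35, 0,0,0,0,0,0,35, 0,0,0,0,0,0,35]' 100
python3 -c "
from h import *
to((.4838,-.0234,.092),80)
"
```

```text
time: 25.15
tool_pos: [0.4841, -0.0226, 0.0948]
tcp_rot: [-2.41, -2.01, -0.008]
wrist_force: [2.8, 3.5, -4.0]
width: 0.558
grip_force: 103.3
t 25.15 pos [ 0.4841 -0.0226  0.0948] xbear 79.66 shift [-0.8 -0.1  2.8] turn [ 0.04 -0.35 -0.34] q [-0.1  -0.01  2.11  0.01  1.04  0.07] F [ 2.8  3.5 -4. ] w 47.7 103.3
```

```bash

python3 -m inch '[0.9,0.5,0,0,0,0,35, 0,0,0,0,0,0,35, 0,0,2,0,0,0,35, 0,0,2,0,0,0,35, 0,0,1.5,0,0,0,35, 0,0,1,0,0,0,35, 0,0,0,0,0,0,35, 0,0,0,0,0,0,35]' 100
python3 -c "
from h import *
to((.4838,-.0234,.0887),80)
"
```

```text
time: 25.95
tool_pos: [0.484, -0.0222, 0.0887]
tcp_rot: [-2.409, -2.01, -0.006]
wrist_force: [-3.2, 2.2, 3.9]
width: 0.555
grip_force: 104.0
t 25.95 pos [ 0.484  -0.0222  0.0887] xbear 79.68 shift [-1.2  0.   0. ] turn [-0.03 -0.3  -0.32] q [-0.1  -0.    2.11  0.01  1.03  0.08] F [-3.2  2.2  3.9] w 47.4 104.0
```

```bash

python3 -m inch '[0,0,1,0,0,0,35, 0,0,0.5,0,0,3,35, 0,0,0,0,0,3,35, 0,0,0,0,0,3,35, 0,0,0,0,0,3,35, 0,0,0,0,0,3,35, 0,0,0,0,0,3,35, 0,0,0,0,0,3,35]' 100
python3 -c "
from h import *
to((.4838,-.0234,.0887),80);print(sensors.read_state()['torque'])
"
```

```text
time: 26.75
tool_pos: [0.4857, -0.0224, 0.0885]
tcp_rot: [-2.738, -1.537, -0.009]
wrist_force: [-2.0, 3.3, 8.7]
width: 0.559
grip_force: 104.4
t 26.75 pos [ 0.4857 -0.0224  0.0885] xbear 58.62 shift [-1.8 -1.1 -0.2] turn [  0.11  -0.32 -21.38] q [-0.1   0.    2.11  0.01  1.02  0.44] F [-2.   3.3  8.7] w 47.7 104.4
[0.33096448 0.16916645 0.34321627]
```

```bash

python3 -m inch '[0,0,0,0,0,3,35, 0,0,0,0,0,3,35, 0,0,0,0,0,3,35, 0,0,0,0,0,3,35, 0,0,0,0,0,3,35, 0,0,0,0,0,3,35, 0,0,0,0,0,3,35, 0,0,0,0,0,3,35]' 100
python3 -c "
from h import *
to((.4838,-.0234,.0887),80);print(sensors.read_state()['torque'])
"
```

```text
time: 27.55
tool_pos: [0.4866, -0.0232, 0.0886]
tcp_rot: [-2.998, -0.934, -0.01]
wrist_force: [-0.1, -0.3, 6.2]
width: 0.558
grip_force: 104.0
t 27.55 pos [ 0.4866 -0.0232  0.0886] xbear 34.62 shift [-2.5 -1.4 -0.2] turn [  0.18  -0.34 -45.38] q [-0.1   0.    2.11  0.    1.02  0.86] F [-0.1 -0.3  6.2] w 47.6 104.0
[-0.17276752 -0.05929684  0.21532316]
```

```bash

python3 -m inch '[0,0,0.3,0,0,3,35, 0,0,0,0,0,3,35, 0,0,0,0,0,3,35, 0,0,0,0,0,3,35, 0,0,0,0,0,3,35, 0,0,0,0,0,3,35, 0,0,0,0,0,3,35, 0,0,0,0,0,3,35]' 100
python3 -c "
from h import *
to((.4838,-.0234,.0887),80);print(sensors.read_state()['torque'])
"
```

```text
time: 28.35
tool_pos: [0.487, -0.0242, 0.0877]
tcp_rot: [-3.128, -0.294, -0.01]
wrist_force: [1.7, -1.5, 7.1]
width: 0.558
grip_force: 105.0
t 28.35 pos [ 0.487  -0.0242  0.0877] xbear 10.74 shift [-3.  -1.3 -1. ] turn [  0.24  -0.3  -69.26] q [-0.1   0.    2.11  0.    1.02  1.28] F [ 1.7 -1.5  7.1] w 47.7 105.0
[-0.63828016 -0.43543907 -0.06068987]
```

```bash

python3 -m inch '[0,0,0,0,0,3,35, 0,0,0,0,0,3,35, 0,0,0,0,0,3,35, 0,0,0,0,0,3,35, 0,0,0,0,0,3,35, 0,0,0,0,0,3,35, 0,0,0,0,0,3,35, 0,0,0,0,0,3,35]' 100
python3 -c "
from h import *
to((.4838,-.0234,.0887),80);print(sensors.read_state()['torque'])
"
```

```text
time: 29.15
tool_pos: [0.4872, -0.0233, 0.0887]
tcp_rot: [-3.116, 0.366, -0.01]
wrist_force: [1.2, 0.1, 7.0]
width: 0.561
grip_force: 105.0
t 29.15 pos [ 0.4872 -0.0233  0.0887] xbear -13.39 shift [-3.2  0.9 -0.1] turn [ 8.000e-02 -4.600e-01 -9.339e+01] q [-0.1   0.    2.11  0.    1.02  1.7 ] F [1.2 0.1 7. ] w 47.9 105.0
[-0.2877858  -0.0218186   0.15992774]
```

```bash

python3 -m inch '[0,0,0.3,0,0,3,35, 0,0,0,0,0,3,35, 0,0,0,0,0,3,35, 0,0,0,0,0,3,35, 0,0,0,0,0,3,35, 0,0,0,0,0,3,35, 0,0,0,0,0,3,35, 0,0,0,0,0,3,35]' 100
python3 -c "
from h import *
to((.4838,-.0234,.0887),80);print(sensors.read_state()['torque'])
"
```

```text
time: 29.95
tool_pos: [0.4876, -0.0242, 0.0888]
tcp_rot: [-2.972, 1.005, -0.01]
wrist_force: [2.7, -3.3, 8.4]
width: 0.558
grip_force: 105.3
t 29.95 pos [ 0.4876 -0.0242  0.0888] xbear -37.37 shift [-3.5  1.7  0. ] turn [ 1.0000e-01 -5.2000e-01 -1.1737e+02] q [-0.1   0.    2.11  0.    1.02  2.12] F [ 2.7 -3.3  8.4] w 47.7 105.3
[-0.72245402 -0.01277448  0.09789941]
```

```bash

python3 -m inch '[0,0,0,0,0,2,35, 0,0,0,0,0,2,35, 0,0,0,0,0,2,35, 0,0,0,0,0,2,35, 0,0,0,0,0,2,35, 0,0,0,0,0,2,35, 0,0,0,0,0,2,35, 0,0,0,0,0,2,35]' 100
python3 -c "
from h import *
to((.4838,-.0234,.0887),80);print(sensors.read_state()['torque'])
"
```

```text
time: 30.75
tool_pos: [0.4871, -0.0251, 0.0887]
tcp_rot: [-2.806, 1.407, -0.009]
wrist_force: [-0.6, -5.8, 9.0]
width: 0.558
grip_force: 105.4
t 30.75 pos [ 0.4871 -0.0251  0.0887] xbear -53.25 shift [-3.4  1.6  0. ] turn [   0.15   -0.45 -133.25] q [-0.1   0.    2.11  0.    1.02  2.4 ] F [-0.6 -5.8  9. ] w 47.7 105.4
[-1.34644898  0.22730182  0.43425287]
```

No drop in 133°. The measured TCP wandered about 3.5 mm during the turn, so the lid was off-centre. I'll recentre, then turn back and correct the centring as I go.

```bash

python3 -m inch '[-1,0.2,0,0,-0.2,0,35, -1,0.3,0,0,0,0,35, 0,0,0,0,0,0,35, 0,0,0,0,0,-2,35, 0,0,0,0,0,-2,35, 0,0,0,0,0,-2,35, 0,0,0,0,0,-2,35, 0,0,0,0,0,-2,35]' 100
python3 -c "
from h import *
to((.4855,-.0238,.0887),80);print(sensors.read_state()['torque'])
"
```

```text
time: 31.55
tool_pos: [0.4846, -0.0239, 0.0886]
tcp_rot: [-2.918, 1.156, -0.002]
wrist_force: [-2.7, -6.3, 11.1]
width: 0.56
grip_force: 105.6
t 31.55 pos [ 0.4846 -0.0239  0.0886] xbear -43.23 shift [ 0.6 -0.7 -0.1] turn [-1.1000e-01 -2.2000e-01 -1.2323e+02] q [-0.1  -0.    2.11  0.    1.03  2.22] F [-2.7 -6.3 11.1] w 47.8 105.6
[-1.63656495  0.58348467 -0.50666212]
```

```bash

python3 -m inch '[1,0.4,0,0,0,0,35, 0,0,0,0,0,0,35, 0,0,0,0,0,-2,35, 0,0,0,0,0,-2,35, 0,0,0,0,0,-2,35, 0,0,0,0,0,-2,35, 0,0,0,0,0,-2,35, 0,0,0,0,0,-2,35]' 100
python3 -c "
from h import *
to((.4855,-.0245,.0887),80);print(sensors.read_state()['torque'])
"
```

```text
time: 32.35
tool_pos: [0.4856, -0.0241, 0.0886]
tcp_rot: [-3.021, 0.844, -0.004]
wrist_force: [-0.4, -2.2, 10.1]
width: 0.559
grip_force: 105.6
t 32.35 pos [ 0.4856 -0.0241  0.0886] xbear -31.21 shift [ 0.2  0.4 -0.1] turn [  -0.14   -0.33 -111.21] q [-0.1   0.    2.11  0.01  1.02  2.01] F [-0.4 -2.2 10.1] w 47.8 105.6
[-0.97100671  0.37327947 -0.22008019]
```

```bash

python3 -m inch '[0.2,0.2,0,0,0,-2.5,35, 0,0,0,0,0,-2.5,35, 0,0,0,0,0,-2.5,35, 0,0,0,0,0,-2.5,35, 0,0,0,0,0,-2.5,35, 0,0,0,0,0,-2.5,35, 0,0,0,0,0,-2.5,35, 0,0,0,0,0,-2.5,35]' 100
python3 -c "
from h import *
to((.4855,-.0245,.0887),80);print(sensors.read_state()['torque'])
"
```

```text
time: 33.15
tool_pos: [0.4853, -0.0237, 0.0886]
tcp_rot: [-3.121, 0.307, -0.004]
wrist_force: [-2.4, -1.9, 11.4]
width: 0.559
grip_force: 105.5
t 33.15 pos [ 0.4853 -0.0237  0.0886] xbear -11.22 shift [ 0.3  0.8 -0.1] turn [ -0.16  -0.35 -91.22] q [-0.1   0.    2.11  0.01  1.03  1.66] F [-2.4 -1.9 11.4] w 47.8 105.5
[-0.68262009  0.37527195 -0.36076675]
```

```bash

python3 -m inch '[0.2,0.5,0,0,0,-2.5,35, 0,0,0,0,0,-2.5,35, 0,0,0,0,0,-2.5,35, 0,0,0,0,0,-2.5,35, 0,0,0,0,0,-2.5,35, 0,0,0,0,0,-2.5,35, 0,0,0,0,0,-2.5,35, 0,0,0,0,0,-2.5,35]' 100
python3 -c "
from h import *
to((.4855,-.0245,.0887),80);print(sensors.read_state()['torque'])
"
```

```text
time: 33.95
tool_pos: [0.4861, -0.0242, 0.0886]
tcp_rot: [-3.128, -0.24, -0.008]
wrist_force: [-0.2, -2.0, 8.3]
width: 0.561
grip_force: 105.4
t 33.95 pos [ 0.4861 -0.0242  0.0886] xbear 8.77 shift [-0.7  0.2 -0.1] turn [-3.000e-02 -4.200e-01 -7.123e+01] q [-0.11  0.    2.11  0.01  1.02  1.31] F [-0.2 -2.   8.3] w 47.9 105.4
[-0.5109426  -0.01789785 -0.31292305]
```

```bash

python3 -m inch '[-0.4,0,0.3,0,0,-1.2,35, 0,0,0,0,0,-1.2,35, 0,0,0,0,0,-1.2,35, 0,0,0,0,0,-1.2,35, 0,0,0,0,0,-1.2,35, 0,0,0,0,0,-1.2,35, 0,0,0,0,0,-1.2,35, 0,0,0,0,0,-1.2,35]' 100
python3 -c "
from h import *
to((.4855,-.0245,.0887),80);print(sensors.read_state()['torque'])
"
```

```text
time: 34.75
tool_pos: [0.4857, -0.0245, 0.0878]
tcp_rot: [-3.097, -0.5, -0.008]
wrist_force: [1.3, -3.1, 4.5]
width: 0.556
grip_force: 105.0
t 34.75 pos [ 0.4857 -0.0245  0.0878] xbear 18.34 shift [-0.1 -0.  -0.9] turn [ 2.000e-02 -4.000e-01 -6.166e+01] q [-0.11  0.    2.11  0.01  1.02  1.14] F [ 1.3 -3.1  4.5] w 47.5 105.0
[-0.69769387 -0.52711605 -0.20181226]
```

```bash

python3 -m inch '[0,0,0.5,0,0,-0.5,35, 0,0,0.5,0,0,-0.5,35, 0,0,0.5,0,0,-0.5,35, 0,0,0.5,0,0,-0.5,35, 0,0,0,0,0,-0.5,35, 0,0,0,0,0,-0.5,35, 0,0,0,0,0,0,35, 0,0,0,0,0,0,35]' 100
python3 -c "
from h import *
to((.4855,-.0245,.0887),80);print(sensors.read_state()['torque'])
"
```

```text
time: 35.55
tool_pos: [0.4849, -0.0234, 0.0842]
tcp_rot: [-3.082, -0.579, -0.007]
wrist_force: [6.2, -2.4, -1.8]
width: 0.557
grip_force: 104.2
t 35.55 pos [ 0.4849 -0.0234  0.0842] xbear 21.3 shift [ 0.1  1.2 -4.5] turn [ -0.12  -0.43 -58.7 ] q [-0.11  0.    2.12  0.01  1.02  1.09] F [ 6.2 -2.4 -1.8] w 47.5 104.2
[-0.46223528 -1.31137904 -0.16841053]
```

The lid has dropped into the keyways: z is 0.084 and the upward force has fallen away. Now push down.

```bash

python3 -m inch '[0.5,0.4,0,0,0,0,35, 0,0,1,0,0,0,35, 0,0,1,0,0,0,35, 0,0,1,0,0,0,35, 0,0,1,0,0,0,35, 0,0,0.5,0,0,0,35, 0,0,0,0,0,0,35, 0,0,0,0,0,0,35]' 100
python3 -c "
from h import *
to((.4855,-.0245,.0757),80);print(sensors.read_state()['torque'])
"
```

```text
time: 36.35
tool_pos: [0.4849, -0.0226, 0.0803]
tcp_rot: [-3.08, -0.579, -0.005]
wrist_force: [5.5, 2.2, 2.9]
width: 0.56
grip_force: 104.5
t 36.35 pos [ 0.4849 -0.0226  0.0803] xbear 21.28 shift [-0.2  2.   4.6] turn [ -0.24  -0.45 -58.71] q [-0.1   0.01  2.12  0.01  1.01  1.09] F [5.5 2.2 2.9] w 47.8 104.5
[ 0.17917158 -1.1068886  -0.02415379]
```

```bash

python3 -m inch '[0,0.8,1,0,0,0,35, 0,0,1,0,0,0,35, 0,0,1,0,0,0,35, 0,0,1,0,0,0,35, 0,0,1,0,0,0,35, 0,0,1,0,0,0,35, 0,0,0,0,0,0,35, 0,0,0,0,0,0,35]' 100
python3 -c "
from h import *
to((.4855,-.0245,.0757),80);print(sensors.read_state()['torque'])
"
```

```text
time: 37.15
tool_pos: [0.4853, -0.0225, 0.076]
tcp_rot: [-3.079, -0.578, -0.005]
wrist_force: [1.0, 5.4, 15.6]
width: 0.56
grip_force: 106.9
t 37.15 pos [ 0.4853 -0.0225  0.076 ] xbear 21.28 shift [-0.5  2.   0.3] turn [ -0.3   -0.5  -58.72] q [-0.11  0.02  2.12  0.01  1.    1.09] F [ 1.   5.4 15.6] w 47.8 106.9
[ 0.39640896 -0.1873368  -0.05138266]
```

```bash

python3 -m inch '[-0.3,0.4,0.5,0,0,0,35, 0,0,0.5,0,0,0,35, 0,0,0.5,0,0,0,35, 0,0,0,0,0,0,35, 0,0,0,0,0,0,35, 0,0,0,0,0,0,35, 0,0,0,0,0,0,35, 0,0,0,0,0,0,35]' 100
python3 -c "
from h import *
to((.4855,-.0245,.0757),80)
t,_=shot('top','t9');hsv=cv2.cvtColor(t,cv2.COLOR_RGB2HSV);m=(hsv[...,1]<70).astype(np.uint8);k,l,st,cc=cv2.connectedComponentsWithStats(m)
for i in range(1,k):
    if 250<st[i,4]<6000: print(st[i],cc[i].round(1))
to((.4855,-.0245,.0757),80)
"
```

```text
time: 37.95
tool_pos: [0.4854, -0.0225, 0.076]
tcp_rot: [-3.078, -0.578, -0.006]
wrist_force: [-3.6, 7.7, 23.9]
width: 0.562
grip_force: 107.6
t 37.95 pos [ 0.4854 -0.0225  0.076 ] xbear 21.27 shift [-0.6  2.   0.3] turn [ -0.31  -0.55 -58.73] q [-0.11  0.02  2.12  0.01  1.    1.09] F [-3.6  7.7 23.9] w 48.0 107.6
[ 251  141   40   39 1198] [270.6 159.7]
[387 141  23  22 399] [398.2 151.7]
[347 234  87  83 404] [415.9 281.7]
[ 312  237   63   75 2155] [334.4 281.6]
[ 200  258   50   32 1165] [224.4 273.5]
[337 324  20  39 255] [346.2 345.8]
[355 394  80  20 678] [394.6 401.3]
t 38.0 pos [ 0.4854 -0.0225  0.076 ] xbear 21.27 shift [-0.6  1.9  0.3] turn [ -0.31  -0.55 -58.73] q [-0.11  0.02  2.12  0.01  1.    1.09] F [-3.1  8.6 24.3] w 47.8 107.6
```

```bash
python3 -c "
from workcell import job
print(job.finish_job())"
```

```text
the job is handed in; nothing more can be done
None
```

I handed the job in at about 38 s of the 72 s limit, with no verdict returned. The lid is pushed against a hard stop at the shoulder height (about 28 N net) and still gripped. The cup is let go on the bench and the dish and amber jar have not moved. The cup looked empty and no balls were seen on the bench, but I did not see all five inside the jar or re-check the readout box.

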